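# Start three cooking timers in order

## Task

Start three of the kitchen timers on the cooktop with a light fingertip press on their coloured round keys, in this order: red, then yellow, then blue; press each key down most of its way, so that it stays down. Leave the green timer off and let all the timers stand where they are: do not pick them up, tip them or push them about, and do not disturb the tin, mug and candle behind them.

Things in the scene. Friction and masses are not known exactly. Their poses are not given: they have to be found in the camera images.
- red_timer: loose kitchen timer with the red key: white rounded box 100 (its x) x 64 (its y) x 26 mm high, about 0.18 kg, standing on rubber feet; origin at the centre of its underside, z up; dark display on its +x half, the round key on its -x half (nearer the robot), 20 mm from the middle; a microwave hangs 0.5 m above the back of the cooktop, from x = 0.56 m on, so stay low over the keys
- red_key_top (a point): centre of the top face of the red key, a flat round push key 42 mm across that stands 18 mm above the timer's white top (44 mm above the cooktop) when out; the point goes down with the key
- red_key (a joint): how far the red key is pushed down into its timer, m: 0 to 0.002 at the start (off), 0.014 at its stop, where it still stands 4 mm proud of the white top. It slides against an even drag of about 3 N, has no spring and stays where it is left. From 0.008 on the timer runs. The stop is hard: pushing on beyond it gives a high force; more than 20 N is not a light press
- yellow_timer: loose kitchen timer with the yellow key: white rounded box 100 (its x) x 64 (its y) x 26 mm high, about 0.18 kg, standing on rubber feet; origin at the centre of its underside, z up; dark display on its +x half, the round key on its -x half (nearer the robot), 20 mm from the middle
- yellow_key_top (a point): centre of the top face of the yellow key, a flat round push key 42 mm across that stands 18 mm above the timer's white top (44 mm above the cooktop) when out; the point goes down with the key
- yellow_key (a joint): how far the yellow key is pushed down into its timer, m: 0 to 0.002 at the start (off), 0.014 at its stop, where it still stands 4 mm proud of the white top. It slides against an even drag of about 3 N, has no spring and stays where it is left. From 0.008 on the timer runs. The stop is hard: pushing on beyond it gives a high force; more than 20 N is not a light press
- blue_timer: loose kitchen timer with the blue key: white rounded box 100 (its x) x 64 (its y) x 26 mm high, about 0.18 kg, standing on rubber feet; origin at the centre of its underside, z up; dark display on its +x half, the round key on its -x half (nearer the robot), 20 mm from the middle
- blue_key_top (a point): centre of the top face of the blue key, a flat round push key 42 mm across that stands 18 mm above the timer's white top (44 mm above the cooktop) when out; the point goes down with the key
- blue_key (a joint): how far the blue key is pushed down into its timer, m: 0 to 0.002 at the start (off), 0.014 at its stop, where it still stands 4 mm proud of the white top. It slides against an even drag of about 3 N, has no spring and stays where it is left. From 0.008 on the timer runs. The stop is hard: pushing on beyond it gives a high force; more than 20 N is not a light press
- green_timer: loose kitchen timer with the green key: white rounded box 100 (its x) x 64 (its y) x 26 mm high, about 0.18 kg, standing on rubber feet; origin at the centre of its underside, z up; dark display on its +x half, the round key on its -x half (nearer the robot), 20 mm from the middle; stays off
- green_key_top (a point): centre of the top face of the green key, a flat round push key 42 mm across that stands 18 mm above the timer's white top (44 mm above the cooktop) when out; the point goes down with the key
- green_key (a joint): how far the green key is pushed down into its timer, m: 0 to 0.002 at the start (off), 0.014 at its stop, where it still stands 4 mm proud of the white top. It slides against an even drag of about 3 N, has no spring and stays where it is left. From 0.008 on the timer runs. The stop is hard: pushing on beyond it gives a high force; more than 20 N is not a light press
- tin: short food tin with a green label, 75 mm across, 58 mm high; origin at the centre of its underside; a bystander, loose, behind the timers
- mug: white and pink mug, 88 mm across (116 mm with its handle), 90 mm high; origin at the centre of its underside; a bystander, loose, behind the timers
- candle: pink candle in a glass, 76 mm across, 90 mm high; origin at the centre of its underside; a bystander, loose, behind the timers

How it is judged:
By the outcome, as a careful person would: the job done as asked, in the order asked, and still so for the second after the job is handed in, with the robot touching nothing.
It also fails if it takes over 45 s, if anything falls off the work surface, if the arm or the gripper's body presses on something with over 40 N, if the wrist force passes 120 N, or if a joint passes its speed limit or range.

## Robot

A 6-joint arm with a two-finger parallel gripper is mounted at the origin on a cart in front of the work surface, level with it; the furniture and walls round the work are solid. World frame = base frame: x ahead of the robot, y to its left, z up, the work surface at z = 0. Lengths are in m, angles in rad, forces in N, time in s.
With the tool pointing down it reaches from about 0.375 to 0.9 m from the base axis. Payload 3.1 kg.
Tool frame: the origin (TCP) lies where the fingers leave the gripper's body, on its centre line; the fingertips stand 73 mm ahead of it and the grasp point (between the pads) lies 54 mm ahead of it; z points along the fingers, y is the line along which they close (so a half turn about z gives the same grasp; the last joint's range is limited). The gripper opens to 85 mm and grips with 20 to 120 N. Pads are 22 mm wide; open, the fingers measure 114 mm over their backs; the gripper's body (76 mm by 85 mm) begins 54 mm behind the grasp point. The pads swing forward as they close: fully open they stand 13 mm farther back than shut.
Start: joints at [-1.381, 0.527, 1.433, -0, 1.181, -0.178], TCP at [0.225, -0.583, 0.304] pointing down, gripper open.
Joint ranges: [-3.08, 3.08], [-0.75, 2.2], [0.22, 2.44], [-1.43, 4.57], [0, 2.65], [-2.85, 2.85]. Speed limits (rad/s): [2.79, 2.79, 3.14, 3.14, 3.14, 3.14].

## Interface

Orientations are given as a unit quaternion [x, y, z, w].
In Python, from station import manip gives the robot as it stands.
- The arm moves only by the shell command python3 -m crank 'ROWS' [FORCE]. ROWS is JSON, a list of rows, each an object with "dp": the shift along the tool's x, y, z normalised to -1 to 1, where 1 is 50 cm, a list of three; "delta_rot": the turn, a rotation vector about the tool's x, y, z normalised to -1 to 1, where 1 is 2 pi rad, a list of three; "fingers": the opening, from -1 (shut) to 1 (fully open). A call has 1 to 12 rows; each row shifts and turns the commanded pose from where the row before left it, along the tool's axes as they then stand; what a row does not reach is not made up. A row lasts 1/12 s, in which the tool goes at most 41.7 mm and 7.16 degrees, less where a joint would pass 70% of its speed; a pose out of reach is approached as far as the arm can. A call with a number of a shift or a turn outside -1 to 1 is refused whole. A call with a gripper value outside its range is refused whole. The fingers move at their own pace and stop on an object; FORCE is the grip in N (left out, the last holds). Time passes only in rows, so rows that do not move let the fingers close. It gives the time, the measured TCP pose, the force, the opening and the grip force at its end, in the units of the state.
- manip.sense(): the state, without advancing time (a new reading comes with each control period).
- manip.snapshot(name): name is "side" or "top" or "wrist"; returns (picture, depth): 384x512x3 uint8, red, green, blue; 384x512 float32, m along the optical axis (not along the pixel's ray), 0 where there is no reading.
- manip.camera_model(name): a dict with "fx", "fy", "cx", "cy" (pixels), "k1" (the pictures are not rectified: a ray, as slopes to the right and down, at radius r is drawn at 1 + k1 r^2 times it, then the intrinsics apply), "origin" and "attitude" of the camera in the world. Camera axes: x right, y up, looking along -z (the intrinsics and any distortion apply to the point x, -y, -z); pixel columns grow to the right and rows downward; lengths in m; the calibration is good to about 2 mm. A picture is of the moment at which its call begins: read the wrist's pose just before it. camera_model takes no time and is no camera call; for the wrist camera it gives the pose at the moment of the call.
- manip.sign_off(): hands the job in; it is judged then, once.
The state is a dict: "t": time; "q": joint angles; "qd": joint speeds; "tau": joint torques, N m; "tcp_pos": TCP position; "tool_rot": TCP orientation; "force": force on the tool from outside, world axes, zero at the start; "ft_torque": the same for the moment, N m; "finger_gap": opening from 0.0 (shut) to 1.0 (fully open); "gripper_force": force on a finger pad.
Only numpy, scipy, OpenCV 4.12 (cv2) and the standard library are available. Lean on these libraries where they do the work, as an engineer would, in place of code of your own. Each camera call takes 0.05 s, during which the arm holds its last target. There are 200 camera calls.

## Working session

There is one attempt and no reset: what is moved stays moved. The work goes in short steps, Python scripts to look and compute and a shell command to move; the robot and the scene stay as the last step left them, time stands still between calls to the robot, and variables do not carry over. Pictures are saved under pics/ and viewed, at most 10 in all, crops included, and the job is handed in when it is done.

```bash
mkdir -p pics; ls; cat > h.py <<'E'
import numpy as np, cv2
from station import manip
from scipy.spatial.transform import Rotation as R
def att(m):
    a=np.array(m["attitude"],float)
    return R.from_quat(a).as_matrix() if a.size==4 else a
def ray(m,u,v):
    x=(u-m["cx"])/m["fx"];y=(v-m["cy"])/m["fy"];rd=np.hypot(x,y);r=rd
    for _ in range(30): r=rd/(1+m["k1"]*r*r)
    s=r/rd if rd>0 else 1
    return att(m)@np.array([x*s,-y*s,-1.])
def onplane(m,u,v,z):
    o=np.array(m["origin"]);d=ray(m,u,v);return o+d*(z-o[2])/d[2]
def atdepth(m,u,v,dep): return np.array(m["origin"])+ray(m,u,v)*dep
E
python3 - <<'E'
from h import *
print(manip.sense())
for n in("top","side"):
    m=manip.camera_model(n);print(n,m)
    p,d=manip.snapshot(n);cv2.imwrite(f"pics/{n}0.png",p[:,:,::-1]);np.save(n+"0.npy",d);np.save(n+"p.npy",p)
E
```

```text
pics
{'t': 0.0, 'q': array([-1.38150340e+00,  5.28442491e-01,  1.43394868e+00, -7.67695971e-07,
        1.18138285e+00, -1.78492724e-01]), 'qd': array([ 0.0005206 , -0.00148727, -0.00020798,  0.00048043,  0.00042773,
        0.00094786]), 'tau': array([-1.78786442e-03, -4.42357349e+01, -1.78026527e+01, -1.46628122e-04,
        8.48119555e-03,  7.55866921e-06]), 'tcp_pos': array([ 0.22463956, -0.58261311,  0.30293324]), 'tool_rot': array([ 9.83138698e-01,  1.82858174e-01, -6.24472646e-06, -1.09066700e-03]), 'force': array([ 0.14773174, -0.25302886, -0.52438451]), 'ft_torque': array([ 0.01589502,  0.04241989, -0.01425717]), 'gripper_force': 0.0, 'finger_gap': 1.0006628377530127}
top {'fx': 466.12589602707754, 'fy': 466.12589602707754, 'cx': 247.14559380406124, 'cy': 186.1482268570038, 'k1': -0.03712888013927628, 'origin': array([4.53724997e-01, 7.27568466e-04, 1.22473798e+00]), 'attitude': array([-0.03272705,  0.0277246 ,  0.7153051 , -0.69749473])}
side {'fx': 471.07135584034955, 'fy': 471.07135584034955, 'cx': 258.7617654704574, 'cy': 192.92040273221755, 'k1': -0.05888994586918823, 'origin': array([-0.2420848 ,  0.35373591,  1.00286616]), 'attitude': array([-0.19876602,  0.30219674,  0.76805813, -0.52844669])}
```

View pics/top0.png

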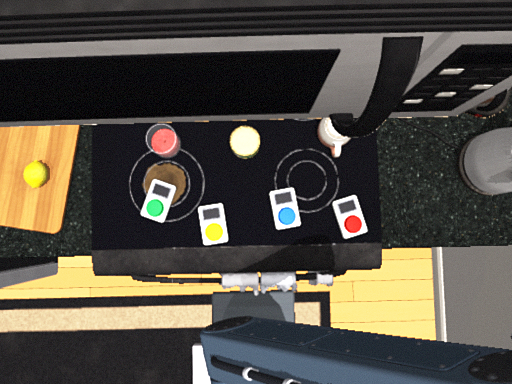

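View pics/side0.png

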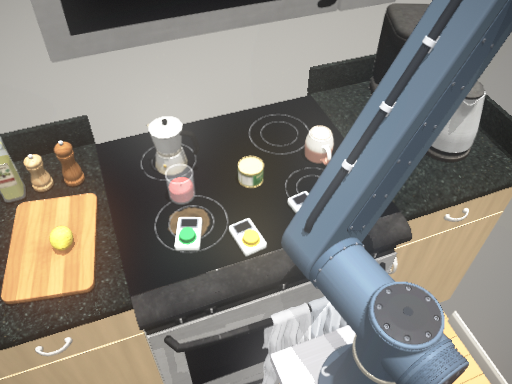

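Top view: keys at about red (353,224), blue (287,215), yellow (214,231) and green (155,208). The tin (245,142), mug (333,133) and candle (163,140) are behind them. In the side view the arm hides red and blue.

```bash
cat > keys.py <<'E'
from h import *
H={"red":(0,8),"yellow":(25,35),"blue":(95,125),"green":(55,85)}
def keys(n,p,d,m):
    hsv=cv2.cvtColor(p,cv2.COLOR_RGB2HSV);out={}
    for c,(a,b) in H.items():
        k=cv2.inRange(hsv,(a,140,90),(b,255,255))
        N,_,st,ce=cv2.connectedComponentsWithStats(k)
        for i in range(1,N):
            if not 60<st[i,4]<1500: continue
            u,v=ce[i]; P=onplane(m,u,v,.043)
            if .3<P[0]<.62 and abs(P[1])<.4:
                D=atdepth(m,u,v,float(d[int(round(v)),int(round(u))]))
                out[c]=P; print(n,c,st[i,4],ce[i].round(1),"plane",P.round(4),"depth",D.round(4))
    return out
E
python3 - <<'E'
from keys import *
for n in("top","side"): keys(n,np.load(n+"p.npy"),np.load(n+"0.npy"),manip.camera_model(n))
# bare cooktop depth check
m=manip.camera_model("top");d=np.load("top0.npy")
for u,v in((250,220),(320,225),(185,225)): print(atdepth(m,u,v,float(d[v,u])).round(4))
E
```

```text
top red 233 [352.4 223.8] plane [ 0.4529 -0.2558  0.043 ] depth [ 0.4529 -0.2554  0.0447]
top yellow 229 [213.7 231.5] plane [0.4424 0.0951 0.043 ] depth [0.4424 0.095  0.044 ]
top blue 222 [286.3 215.6] plane [ 0.4778 -0.0893  0.043 ] depth [ 0.4777 -0.0891  0.0452]
top green 220 [154.7 207.4] plane [0.5068 0.2442 0.043 ] depth [0.5068 0.2439 0.0442]
[ 0.4696  0.0028 -0.0009]
[ 0.4519 -0.1798  0.0019]
[4.607e-01 1.736e-01 3.000e-04]
```

```bash
R='{"dp":[0.0366,-0.0248,0.015],"delta_rot":[0,0,0],"fingers":-1}'; python3 -m crank '[{"dp":[0.036,-0.024,0.014],"delta_rot":[0,0,0],"fingers":-1},{"dp":[0.036,-0.024,0.014],"delta_rot":[0,0,0],"fingers":-1},{"dp":[0.036,-0.024,0.014],"delta_rot":[0,0,0],"fingers":-1},{"dp":[0.036,-0.024,0.014],"delta_rot":[0,0,0],"fingers":-1},{"dp":[0.036,-0.024,0.014],"delta_rot":[0,0,0],"fingers":-1},{"dp":[0.036,-0.024,0.014],"delta_rot":[0,0,0],"fingers":-1},{"dp":[0.036,-0.024,0.014],"delta_rot":[0,0,0],"fingers":-1},{"dp":[0.036,-0.024,0.014],"delta_rot":[0,0,0],"fingers":-1},{"dp":[0.036,-0.024,0.014],"delta_rot":[0,0,0],"fingers":-1},{"dp":[0.036,-0.024,0.014],"delta_rot":[0,0,0],"fingers":-1},{"dp":[0.036,-0.024,0.014],"delta_rot":[0,0,0],"fingers":-1},{"dp":[0,0,0],"delta_rot":[0,0,0],"fingers":-1}]'
cat > to.py <<'E'
import sys
from h import *
s=manip.sense();t=np.array(eval(sys.argv[1]),float)
Rm=R.from_quat(s["tool_rot"]).as_matrix()
print("tcp",s["tcp_pos"].round(4),"tip",(s["tcp_pos"]+.073*Rm[:,2]).round(4),"tilt",Rm[:,2].round(4),"F",s["force"].round(1),"gap",round(s["finger_gap"],3),"t",s["t"])
print("dp total",(Rm.T@(t-s["tcp_pos"])/.5).round(4),"yaw deg",np.degrees(np.arctan2(Rm[1,0],Rm[0,0])).round(2))
E
python3 to.py '[.4529,-.2556,.150]'
python3 - <<'E'
from keys import *
p,d=manip.snapshot("side");m=manip.camera_model("side");keys("side",p,d,m)
for u,v in((251,237),(187,235)):print(p[v,u],onplane(m,u,v,.043),atdepth(m,u,v,float(d[v,u])))
E
```

```text
t: 1.1
tcp_pos: [0.3627, -0.3844, 0.2252]
tool_rot: [0.983, 0.184, -0.001, -0.003]
force: [0.0, 0.4, -0.0]
finger_gap: 0.001
gripper_force: 0.0
tcp [ 0.3627 -0.3844  0.2252] tip [ 0.3625 -0.3839  0.1522] tilt [-0.0024  0.0062 -1.    ] F [ 0.   0.4 -0. ] gap 0.001 t 1.1
dp total [ 0.2614 -0.1737  0.1516] yaw deg 21.25
side red 191 [369.  198.8] plane [ 0.4433 -0.2526  0.043 ] depth [ 0.4439 -0.2531  0.0422]
[255 255 172] [0.43551134 0.09687097 0.043     ] [0.43626677 0.0965846  0.04192988]
[138 253 177] [0.49881616 0.24736463 0.043     ] [0.50068739 0.24709598 0.04057575]
```

```bash
python3 -m crank '[{"dp":[0.029,-0.019,0.016],"delta_rot":[0,0,0],"fingers":-1},{"dp":[0.029,-0.019,0.016],"delta_rot":[0,0,0],"fingers":-1},{"dp":[0.029,-0.019,0.016],"delta_rot":[0,0,0],"fingers":-1},{"dp":[0.029,-0.019,0.016],"delta_rot":[0,0,0],"fingers":-1},{"dp":[0.029,-0.019,0.016],"delta_rot":[0,0,0],"fingers":-1},{"dp":[0.029,-0.019,0.016],"delta_rot":[0,0,0],"fingers":-1},{"dp":[0.029,-0.019,0.016],"delta_rot":[0,0,0],"fingers":-1},{"dp":[0.029,-0.019,0.016],"delta_rot":[0,0,0],"fingers":-1},{"dp":[0.029,-0.019,0.016],"delta_rot":[0,0,0],"fingers":-1},{"dp":[0,0,0],"delta_rot":[0,0,0],"fingers":-1},{"dp":[0,0,0],"delta_rot":[0,0,0],"fingers":-1}]'
python3 to.py '[.4529,-.2556,.126]'
python3 - <<'E'
from h import *
p,d=manip.snapshot("side");cv2.imwrite("pics/side1.png",cv2.resize(p[120:280,270:470,::-1],None,fx=4,fy=3.75)[:600])
E
```

```text
t: 2.07
tcp_pos: [0.4533, -0.2625, 0.1547]
tool_rot: [0.983, 0.183, -0.0, 0.0]
force: [-1.1, 0.5, -0.3]
finger_gap: 0.003
gripper_force: 0.0
tcp [ 0.4533 -0.2625  0.1547] tip [ 0.4532 -0.2625  0.0817] tilt [-3.e-04 -3.e-04 -1.e+00] F [-1.1  0.5 -0.3] gap 0.003 t 2.0667
dp total [ 0.0044 -0.0132  0.0574] yaw deg 21.15
```

View pics/side1.png

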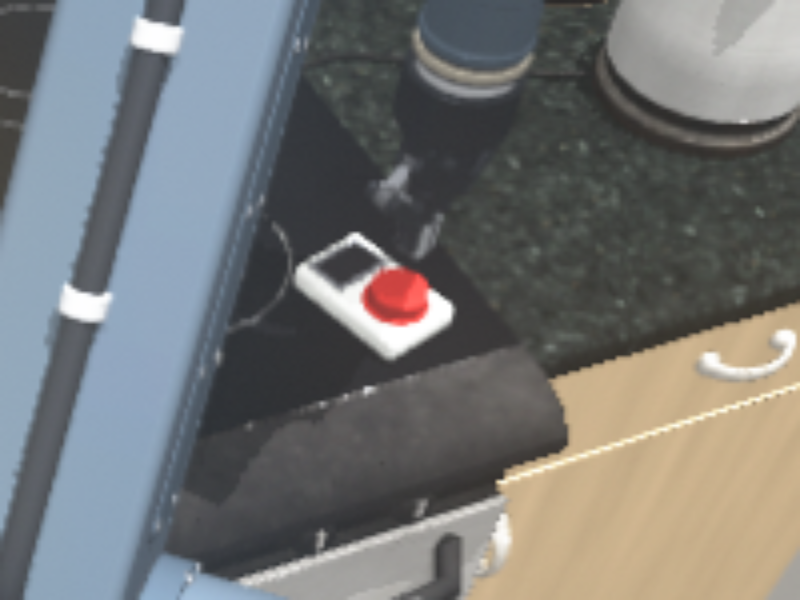

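The closed fingertips hang just above and behind the red key (crop about (420,240) against the key at (397,293)). They clear everything. Next I centre and go down to just above contact.

```bash
python3 -m crank '[{"dp":[0.004,-0.013,0.01],"delta_rot":[0,0,0],"fingers":-1},{"dp":[0,0,0.016],"delta_rot":[0,0,0],"fingers":-1},{"dp":[0,0,0.016],"delta_rot":[0,0,0],"fingers":-1},{"dp":[0,0,0.016],"delta_rot":[0,0,0],"fingers":-1},{"dp":[0,0,0],"delta_rot":[0,0,0],"fingers":-1},{"dp":[0,0,0],"delta_rot":[0,0,0],"fingers":-1},{"dp":[0,0,0],"delta_rot":[0,0,0],"fingers":-1}]'
python3 to.py '[.4529,-.2556,.1055]'
```

```text
t: 2.7
tcp_pos: [0.4526, -0.2555, 0.1257]
tool_rot: [0.983, 0.183, -0.0, -0.0]
force: [-0.1, 0.7, -0.7]
finger_gap: 0.004
gripper_force: 0.0
tcp [ 0.4526 -0.2555  0.1257] tip [ 0.4525 -0.2555  0.0527] tilt [-2.e-04  1.e-04 -1.e+00] F [-0.1  0.7 -0.7] gap 0.004 t 2.7
dp total [0.0006 0.0004 0.0404] yaw deg 21.06
```

```bash
python3 -m crank '[{"dp":[0,0,0.005],"delta_rot":[0,0,0],"fingers":-1},{"dp":[0,0,0.005],"delta_rot":[0,0,0],"fingers":-1},{"dp":[0,0,0.005],"delta_rot":[0,0,0],"fingers":-1},{"dp":[0,0,0.005],"delta_rot":[0,0,0],"fingers":-1},{"dp":[0,0,0.004],"delta_rot":[0,0,0],"fingers":-1},{"dp":[0,0,0],"delta_rot":[0,0,0],"fingers":-1},{"dp":[0,0,0],"delta_rot":[0,0,0],"fingers":-1}]'
python3 to.py '[.4529,-.2556,.1055]'
```

```text
t: 3.28
tcp_pos: [0.4525, -0.2553, 0.1138]
tool_rot: [0.983, 0.183, -0.0, -0.0]
force: [-0.1, -0.1, -0.1]
finger_gap: -0.0
gripper_force: 0.0
tcp [ 0.4525 -0.2553  0.1138] tip [ 0.4525 -0.2552  0.0408] tilt [-2.e-04  2.e-04 -1.e+00] F [-0.1 -0.1 -0.1] gap -0.0 t 3.2833
dp total [0.0004 0.0009 0.0165] yaw deg 21.08
```

```bash
python3 -m crank '[{"dp":[0,0,0.003],"delta_rot":[0,0,0],"fingers":-1},{"dp":[0,0,0.003],"delta_rot":[0,0,0],"fingers":-1}]' | egrep 'pos|force'
python3 -m crank '[{"dp":[0,0,0.003],"delta_rot":[0,0,0],"fingers":-1},{"dp":[0,0,0.002],"delta_rot":[0,0,0],"fingers":-1}]' | egrep 'pos|force'
python3 -m crank '[{"dp":[0,0,0],"delta_rot":[0,0,0],"fingers":-1},{"dp":[0,0,0],"delta_rot":[0,0,0],"fingers":-1}]' | egrep 'pos|force'
```

```text
tcp_pos: [0.4526, -0.2553, 0.1111]
force: [-0.6, 1.1, 2.8]
gripper_force: 1.5
tcp_pos: [0.4526, -0.2553, 0.1084]
force: [-0.5, 0.2, 3.1]
gripper_force: 1.5
tcp_pos: [0.4527, -0.2553, 0.1083]
force: [0.3, 0.5, 0.9]
gripper_force: 0.4
```

```bash
python3 -m crank '[{"dp":[0,0,0.003],"delta_rot":[0,0,0],"fingers":-1},{"dp":[0,0,0.002],"delta_rot":[0,0,0],"fingers":-1}]' | egrep 'pos|force'
python3 -m crank '[{"dp":[0,0,0],"delta_rot":[0,0,0],"fingers":-1},{"dp":[0,0,0],"delta_rot":[0,0,0],"fingers":-1}]' | egrep 'pos|force'
python3 -m crank '[{"dp":[0,0,-0.01],"delta_rot":[0,0,0],"fingers":-1},{"dp":[0,0,-0.03],"delta_rot":[0,0,0],"fingers":-1},{"dp":[0,0,-0.03],"delta_rot":[0,0,0],"fingers":-1},{"dp":[0,0,-0.03],"delta_rot":[0,0,0],"fingers":-1},{"dp":[0,0,0],"delta_rot":[0,0,0],"fingers":-1}]'| egrep 'pos|force'
python3 to.py '[.4424,.0951,.153]'
python3 - <<'E'
from keys import *
p,d=manip.snapshot("top");cv2.imwrite("pics/top2.png",cv2.resize(p[170:270,130:390,::-1],None,fx=3,fy=3))
k=keys("top",p,d,manip.camera_model("top"))
p,d=manip.snapshot("side");cv2.imwrite("pics/side2.png",cv2.resize(p[120:280,270:470,::-1],None,fx=4,fy=3.75))
k=keys("side",p,d,manip.camera_model("side"))
E
```

```text
tcp_pos: [0.4527, -0.2553, 0.1059]
force: [0.4, 0.1, 2.3]
gripper_force: 1.5
tcp_pos: [0.4526, -0.2553, 0.1058]
force: [0.0, -0.2, 0.9]
gripper_force: 0.3
tcp_pos: [0.4536, -0.2561, 0.1583]
force: [0.6, -0.4, 0.8]
gripper_force: 0.0
tcp [ 0.4536 -0.2561  0.1583] tip [ 0.4539 -0.2564  0.0853] tilt [ 0.0036 -0.0033 -1.    ] F [ 0.6 -0.4  0.8] gap 0.004 t 4.5333
dp total [ 0.2318 -0.6636  0.0082] yaw deg 21.08
top yellow 235 [213.7 231.6] plane [0.442  0.0951 0.043 ] depth [0.442  0.0948 0.0465]
top blue 235 [286.3 215.8] plane [ 0.4772 -0.0894  0.043 ] depth [ 0.4772 -0.0893  0.0431]
top green 216 [154.7 207.4] plane [0.5068 0.2442 0.043 ] depth [0.5069 0.2446 0.0412]
side red 147 [368.3 200. ] plane [ 0.4404 -0.2486  0.043 ] depth [ 0.4483 -0.2556  0.0319]
```

View pics/side2.png

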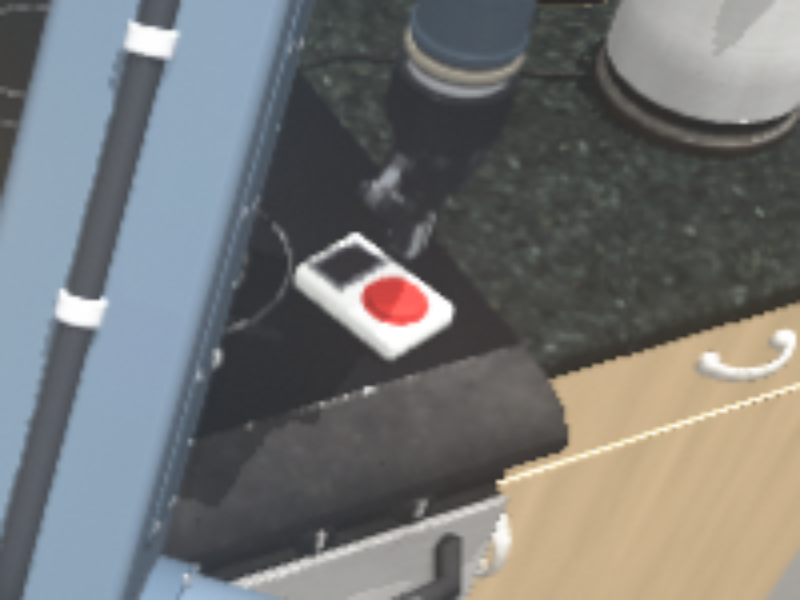

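Red's key is down nearly flush (its depth reads 32 mm) and the timer hasn't moved. Next is yellow.

```bash
python3 -m crank '[{"dp":[0.01,-0.028,0],"delta_rot":[0,0,0],"fingers":-1},{"dp":[0.0175,-0.05,0],"delta_rot":[0,0,0],"fingers":-1},{"dp":[0.0175,-0.05,0],"delta_rot":[0,0,0],"fingers":-1},{"dp":[0.0175,-0.05,0],"delta_rot":[0,0,0],"fingers":-1},{"dp":[0.0175,-0.05,0],"delta_rot":[0,0,0],"fingers":-1},{"dp":[0.0175,-0.05,0],"delta_rot":[0,0,0],"fingers":-1},{"dp":[0.0175,-0.05,0],"delta_rot":[0,0,0],"fingers":-1},{"dp":[0.0175,-0.05,0],"delta_rot":[0,0,0],"fingers":-1},{"dp":[0.0175,-0.05,0],"delta_rot":[0,0,0],"fingers":-1},{"dp":[0.0175,-0.05,0],"delta_rot":[0,0,0],"fingers":-1},{"dp":[0.0175,-0.05,0],"delta_rot":[0,0,0],"fingers":-1},{"dp":[0.0175,-0.05,0],"delta_rot":[0,0,0],"fingers":-1}]' | egrep 'pos|force'
python3 -m crank '[{"dp":[0.0175,-0.05,0],"delta_rot":[0,0,0],"fingers":-1},{"dp":[0.01,-0.03,0],"delta_rot":[0,0,0],"fingers":-1},{"dp":[0,0,0],"delta_rot":[0,0,0],"fingers":-1},{"dp":[0,0,0],"delta_rot":[0,0,0],"fingers":-1},{"dp":[0,0,0],"delta_rot":[0,0,0],"fingers":-1}]' | egrep 'pos|force'
python3 to.py '[.4422,.0951,.122]'
```

```text
tcp_pos: [0.4415, 0.0529, 0.155]
force: [0.9, 1.1, 0.3]
gripper_force: 0.0
tcp_pos: [0.441, 0.093, 0.1554]
force: [0.2, -0.5, -0.4]
gripper_force: 0.0
tcp [0.441  0.093  0.1554] tip [0.4409 0.093  0.0824] tilt [-1.5e-03 -1.0e-04 -1.0e+00] F [ 0.2 -0.5 -0.4] gap -0.0 t 6.05
dp total [ 0.0039 -0.0029  0.0668] yaw deg 21.1
```

```bash
python3 -m crank '[{"dp":[0.004,-0.003,0.016],"delta_rot":[0,0,0],"fingers":-1},{"dp":[0,0,0.018],"delta_rot":[0,0,0],"fingers":-1},{"dp":[0,0,0.018],"delta_rot":[0,0,0],"fingers":-1},{"dp":[0,0,0.015],"delta_rot":[0,0,0],"fingers":-1},{"dp":[0,0,0],"delta_rot":[0,0,0],"fingers":-1},{"dp":[0,0,0],"delta_rot":[0,0,0],"fingers":-1},{"dp":[0,0,0],"delta_rot":[0,0,0],"fingers":-1}]' | egrep 'pos|force'
python3 -m crank '[{"dp":[0,0,0.004],"delta_rot":[0,0,0],"fingers":-1},{"dp":[0,0,0.004],"delta_rot":[0,0,0],"fingers":-1},{"dp":[0,0,0.004],"delta_rot":[0,0,0],"fingers":-1},{"dp":[0,0,0.004],"delta_rot":[0,0,0],"fingers":-1}]' | egrep 'pos|force'
python3 -m crank '[{"dp":[0,0,0.003],"delta_rot":[0,0,0],"fingers":-1},{"dp":[0,0,0.003],"delta_rot":[0,0,0],"fingers":-1}]' | egrep 'pos|force'
python3 to.py '[.4422,.0951,.1058]'
```

```text
tcp_pos: [0.4429, 0.095, 0.1222]
force: [-0.0, 0.3, 0.2]
gripper_force: 0.0
tcp_pos: [0.4431, 0.0952, 0.1145]
force: [-0.7, -1.2, 3.3]
gripper_force: 1.5
tcp_pos: [0.4431, 0.0952, 0.1115]
force: [0.4, 0.3, 2.7]
gripper_force: 1.5
tcp [0.4431 0.0952 0.1115] tip [0.4431 0.0952 0.0385] tilt [ 6.e-04 -0.e+00 -1.e+00] F [0.4 0.3 2.7] gap 0.002 t 7.1333
dp total [-0.0017 -0.0005  0.0114] yaw deg 21.07
```

```bash
python3 -m crank '[{"dp":[0,0,0.003],"delta_rot":[0,0,0],"fingers":-1},{"dp":[0,0,0.003],"delta_rot":[0,0,0],"fingers":-1}]' | egrep 'pos|force'
python3 -m crank '[{"dp":[0,0,0.003],"delta_rot":[0,0,0],"fingers":-1},{"dp":[0,0,0.002],"delta_rot":[0,0,0],"fingers":-1}]' | egrep 'pos|force'
python3 -m crank '[{"dp":[0,0,0],"delta_rot":[0,0,0],"fingers":-1},{"dp":[0,0,0],"delta_rot":[0,0,0],"fingers":-1}]' | egrep 'pos|force'
python3 -m crank '[{"dp":[0,0,-0.01],"delta_rot":[0,0,0],"fingers":-1},{"dp":[0,0,-0.03],"delta_rot":[0,0,0],"fingers":-1},{"dp":[0,0,-0.03],"delta_rot":[0,0,0],"fingers":-1},{"dp":[0,0,-0.03],"delta_rot":[0,0,0],"fingers":-1},{"dp":[0,0,0],"delta_rot":[0,0,0],"fingers":-1},{"dp":[0,0,0],"delta_rot":[0,0,0],"fingers":-1}]'| egrep 'pos|force'
python3 to.py '[.4775,-.0893,.153]'
python3 - <<'E'
from keys import *
p,d=manip.snapshot("side");m=manip.camera_model("side")
cv2.imwrite("pics/side3.png",cv2.resize(p[160:300,150:350,::-1],None,fx=4,fy=4));keys("side",p,d,m)
print(atdepth(m,251,237,float(d[237,251])))
E
```

```text
tcp_pos: [0.4431, 0.0952, 0.1084]
force: [-0.3, 0.1, 3.5]
gripper_force: 1.5
tcp_pos: [0.4431, 0.0952, 0.1058]
force: [0.1, 0.3, 2.5]
gripper_force: 1.4
tcp_pos: [0.4428, 0.0951, 0.1057]
force: [0.3, -0.1, -1.1]
gripper_force: 0.0
tcp_pos: [0.4432, 0.0951, 0.1566]
force: [-0.5, 0.9, -0.4]
gripper_force: 0.0
tcp [0.4432 0.0951 0.1566] tip [0.4433 0.0951 0.0836] tilt [ 1.8e-03 -1.0e-04 -1.0e+00] F [-0.5  0.9 -0.4] gap -0.003 t 8.1333
dp total [-0.0686  0.3689  0.0074] yaw deg 21.08
side red 143 [368.2 200.1] plane [ 0.44   -0.2482  0.043 ] depth [ 0.4453 -0.2529  0.0355]
side blue 176 [310.8 208.6] plane [ 0.4678 -0.0868  0.043 ] depth [ 0.466  -0.0857  0.0454]
[0.09784933 0.22487278 0.52132376]
```

View pics/side3.png

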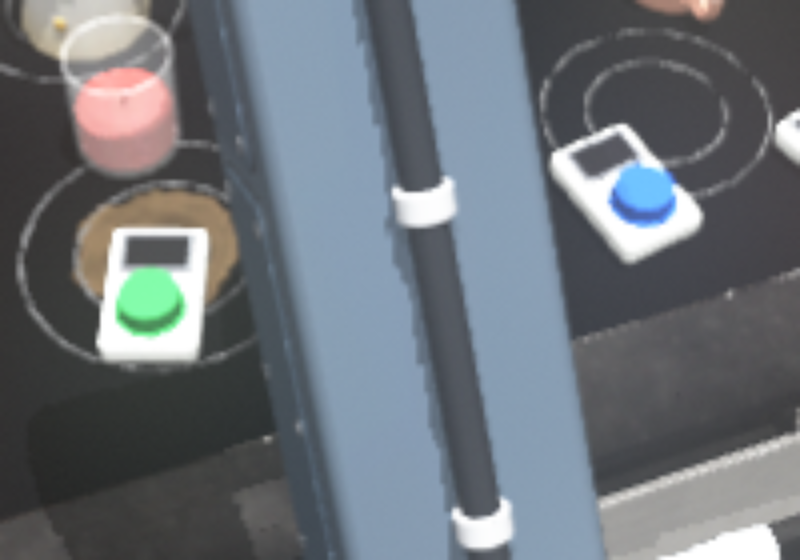

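The arm hides yellow. Blue is at (645,193) in the crop and untouched. I'll move over blue and check yellow from there before pressing.

```bash
python3 -m crank '[{"dp":[-0.005,0.026,0],"delta_rot":[0,0,0],"fingers":-1},{"dp":[-0.008,0.045,0],"delta_rot":[0,0,0],"fingers":-1},{"dp":[-0.008,0.045,0],"delta_rot":[0,0,0],"fingers":-1},{"dp":[-0.008,0.045,0],"delta_rot":[0,0,0],"fingers":-1},{"dp":[-0.008,0.045,0],"delta_rot":[0,0,0],"fingers":-1},{"dp":[-0.008,0.045,0],"delta_rot":[0,0,0],"fingers":-1},{"dp":[-0.008,0.045,0],"delta_rot":[0,0,0],"fingers":-1},{"dp":[-0.008,0.045,0],"delta_rot":[0,0,0],"fingers":-1},{"dp":[-0.0076,0.028,0],"delta_rot":[0,0,0],"fingers":-1},{"dp":[0,0,0],"delta_rot":[0,0,0],"fingers":-1},{"dp":[0,0,0],"delta_rot":[0,0,0],"fingers":-1},{"dp":[0,0,0],"delta_rot":[0,0,0],"fingers":-1}]' | egrep 'pos|force'
python3 to.py '[.4775,-.0893,.122]'
python3 - <<'E'
from keys import *
p,d=manip.snapshot("side");m=manip.camera_model("side")
cv2.imwrite("pics/side4.png",cv2.resize(p[160:300,150:350,::-1],None,fx=4,fy=4))
w=d[234:241,247:256];print(np.median([atdepth(m,u,v,float(d[v,u]))[2] for u in range(247,256) for v in range(235,241)]))
E
```

```text
tcp_pos: [0.4763, -0.0885, 0.1552]
force: [-1.3, -0.1, 0.2]
gripper_force: 0.0
tcp [ 0.4763 -0.0885  0.1552] tip [ 0.4761 -0.0884  0.0822] tilt [-0.0025  0.0013 -1.    ] F [-1.3 -0.1  0.2] gap 0.003 t 9.1833
dp total [0.0018 0.0024 0.0664] yaw deg 21.07
0.4516358379132801
```

View pics/side4.png

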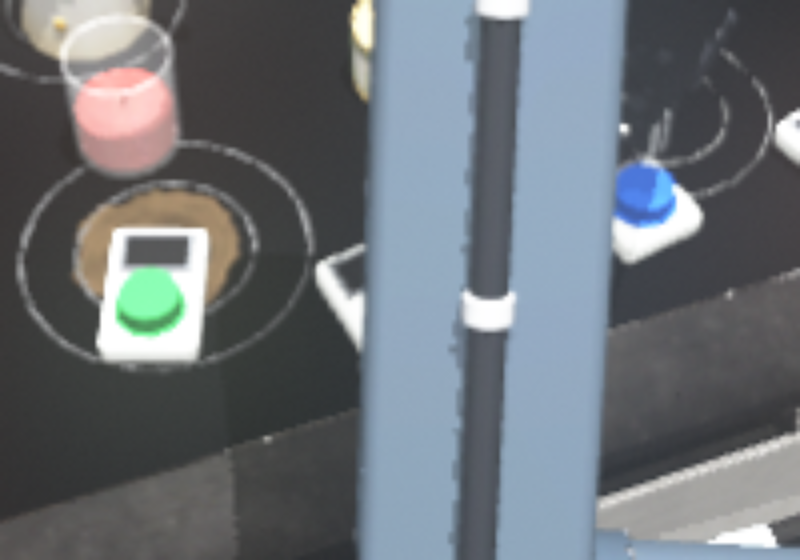

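The side view still hides yellow, so I'll use the top camera's depth, averaged over the key.

```bash
python3 - <<'E'
from h import *
m=manip.camera_model("top");p,d=manip.snapshot("top");d0=np.load("top0.npy");p0=np.load("topp.npy")
for n,u0,v0 in(("red",352,224),("yellow",214,231),("blue",286,216),("green",155,207)):
    f=lambda D:np.median([atdepth(m,u,v,float(D[v,u]))[2] for u in range(u0-4,u0+5) for v in range(v0-4,v0+5)])
    print(n,f(d0).round(4),f(d).round(4),p0[v0,u0],p[v0,u0])
E
```

```text
red 0.0429 0.0337 [255  72  58] [255  72  64]
yellow 0.0445 0.0348 [255 255  67] [251 233  41]
blue 0.0436 0.4138 [ 86 205 255] [119 145 174]
green 0.044 0.0444 [ 84 251 155] [ 71 250 146]
```

```bash
python3 -m crank '[{"dp":[0.002,0.002,0.016],"delta_rot":[0,0,0],"fingers":-1},{"dp":[0,0,0.018],"delta_rot":[0,0,0],"fingers":-1},{"dp":[0,0,0.018],"delta_rot":[0,0,0],"fingers":-1},{"dp":[0,0,0.015],"delta_rot":[0,0,0],"fingers":-1},{"dp":[0,0,0],"delta_rot":[0,0,0],"fingers":-1},{"dp":[0,0,0],"delta_rot":[0,0,0],"fingers":-1},{"dp":[0,0,0.003],"delta_rot":[0,0,0],"fingers":-1}]' | egrep 'pos|force'
python3 -m crank '[{"dp":[0,0,0.003],"delta_rot":[0,0,0],"fingers":-1}]' | egrep 'pos|gripper_force'
python3 -m crank '[{"dp":[0,0,0.002],"delta_rot":[0,0,0],"fingers":-1}]' | egrep 'pos|gripper_force'
python3 -m crank '[{"dp":[0,0,0.002],"delta_rot":[0,0,0],"fingers":-1}]' | egrep 'pos|gripper_force'
python3 -m crank '[{"dp":[0,0,0.002],"delta_rot":[0,0,0],"fingers":-1}]' | egrep 'pos|gripper_force'
python3 -m crank '[{"dp":[0,0,0.002],"delta_rot":[0,0,0],"fingers":-1}]' | egrep 'pos|gripper_force'
python3 -m crank '[{"dp":[0,0,0.002],"delta_rot":[0,0,0],"fingers":-1}]' | egrep 'pos|force'
```

```text
tcp_pos: [0.4786, -0.0899, 0.1208]
force: [0.2, -0.0, -0.5]
gripper_force: 0.0
tcp_pos: [0.4788, -0.09, 0.1195]
gripper_force: 0.0
tcp_pos: [0.4787, -0.09, 0.1185]
gripper_force: 0.0
tcp_pos: [0.4787, -0.09, 0.1175]
gripper_force: 0.0
tcp_pos: [0.4787, -0.09, 0.1166]
gripper_force: 0.0
tcp_pos: [0.4786, -0.09, 0.1155]
gripper_force: 0.0
tcp_pos: [0.4786, -0.09, 0.1145]
force: [-0.3, -0.5, 2.7]
gripper_force: 1.4
```

Contact came at TCP z ≈ 0.115, so a tip at 0.1058 means 9–11 mm of key travel. Red and yellow are safely past 8 mm. I'll take blue to the same depth.

```bash
python3 -m crank '[{"dp":[0,0,0.003],"delta_rot":[0,0,0],"fingers":-1},{"dp":[0,0,0.003],"delta_rot":[0,0,0],"fingers":-1},{"dp":[0,0,0.003],"delta_rot":[0,0,0],"fingers":-1},{"dp":[0,0,0.003],"delta_rot":[0,0,0],"fingers":-1}]' | egrep 'pos|force'
python3 -m crank '[{"dp":[0,0,0.003],"delta_rot":[0,0,0],"fingers":-1},{"dp":[0,0,0.003],"delta_rot":[0,0,0],"fingers":-1}]' | egrep 'pos|force'
python3 -m crank '[{"dp":[0,0,-0.01],"delta_rot":[0,0,0],"fingers":-1},{"dp":[0,0,-0.03],"delta_rot":[0,0,0],"fingers":-1},{"dp":[0,0,-0.03],"delta_rot":[0,0,0],"fingers":-1},{"dp":[0,0,-0.03],"delta_rot":[0,0,0],"fingers":-1},{"dp":[0,0,-0.02],"delta_rot":[0,0,0],"fingers":-1},{"dp":[0,0,0],"delta_rot":[0,0,0],"fingers":-1}]'| egrep 'pos|force'
python3 to.py '[.42,-.36,.2]'
```

```text
tcp_pos: [0.4786, -0.0899, 0.1084]
force: [0.3, -0.2, 2.4]
gripper_force: 1.5
tcp_pos: [0.4786, -0.09, 0.1053]
force: [-0.6, 0.4, 3.3]
gripper_force: 1.5
tcp_pos: [0.4795, -0.0902, 0.1672]
force: [-0.2, -0.1, 0.2]
gripper_force: 0.0
tcp [ 0.4795 -0.0902  0.1672] tip [ 0.4797 -0.0903  0.0942] tilt [ 0.0036 -0.0015 -1.    ] F [-0.2 -0.1  0.2] gap 0.001 t 11.3667
dp total [-0.3049  0.4609 -0.0653] yaw deg 21.08
```

Now I move away to the right and check everything.

```bash
python3 -m crank '[{"dp":[-0.025,0.04,-0.005],"delta_rot":[0,0,0],"fingers":-1},{"dp":[-0.03,0.046,-0.006],"delta_rot":[0,0,0],"fingers":-1},{"dp":[-0.03,0.046,-0.006],"delta_rot":[0,0,0],"fingers":-1},{"dp":[-0.03,0.046,-0.006],"delta_rot":[0,0,0],"fingers":-1},{"dp":[-0.03,0.046,-0.006],"delta_rot":[0,0,0],"fingers":-1},{"dp":[-0.03,0.046,-0.006],"delta_rot":[0,0,0],"fingers":-1},{"dp":[-0.03,0.046,-0.006],"delta_rot":[0,0,0],"fingers":-1},{"dp":[-0.03,0.046,-0.006],"delta_rot":[0,0,0],"fingers":-1},{"dp":[-0.03,0.046,-0.006],"delta_rot":[0,0,0],"fingers":-1},{"dp":[-0.03,0.046,-0.006],"delta_rot":[0,0,0],"fingers":-1},{"dp":[0,0,0],"delta_rot":[0,0,0],"fingers":-1},{"dp":[0,0,0],"delta_rot":[0,0,0],"fingers":-1}]'| egrep 'pos|force'
python3 - <<'E'
from keys import *
m=manip.camera_model("top");p,d=manip.snapshot("top");d0=np.load("top0.npy");cv2.imwrite("pics/top5.png",p[:,:,::-1])
for n,u0,v0 in(("red",352,224),("yellow",214,231),("blue",286,216),("green",155,207)):
    f=lambda D:np.median([atdepth(m,u,v,float(D[v,u]))[2] for u in range(u0-4,u0+5) for v in range(v0-4,v0+5)])
    print(n,f(d0).round(4),f(d).round(4))
keys("top",p,d,m)
q,_=manip.snapshot("side");cv2.imwrite("pics/side5.png",q[:,:,::-1])
E
```

```text
tcp_pos: [0.422, -0.3561, 0.1943]
force: [-0.6, -0.4, 0.1]
gripper_force: 0.0
red 0.0429 0.0341
yellow 0.0445 0.0341
blue 0.0436 0.0339
green 0.044 0.0439
top red 243 [352.4 223.7] plane [ 0.4531 -0.2557  0.043 ] depth [ 0.4531 -0.2588  0.0289]
top yellow 223 [213.7 231.5] plane [0.4424 0.0952 0.043 ] depth [0.4423 0.096  0.0323]
top blue 231 [286.1 215.8] plane [ 0.4774 -0.0887  0.043 ] depth [ 0.4775 -0.0894  0.0337]
top green 212 [154.6 207.5] plane [0.5067 0.2444 0.043 ] depth [0.5067 0.2444 0.043 ]
```

View pics/side5.png

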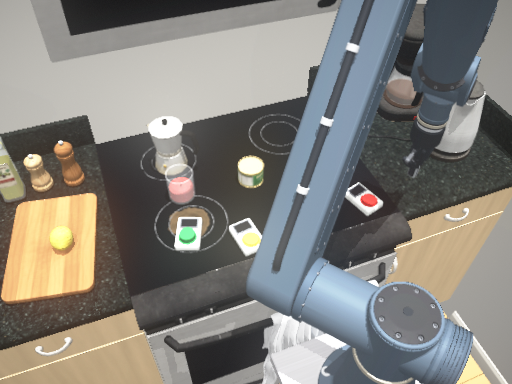

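View pics/top5.png

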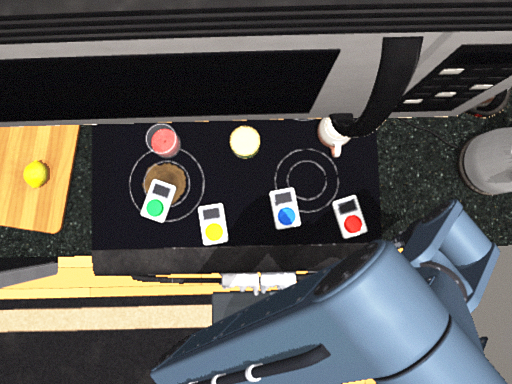

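The red (352,224), yellow (214,231) and blue (286,216) keys are about 10 mm down. Green (155,207) is unchanged, and no timer or bystander has moved from the first picture. The arm is clear, so I'm handing in.

```bash
python3 -c "
from station import manip
print(manip.sign_off())"
```

```text
the job is handed in; nothing more can be done
None
```

I pressed the red, yellow and blue timer keys in that order, each about 10 mm down with roughly 3 N; green is still off, nothing else moved, and the job is handed in after about 12.5 s of robot time.

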